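Click the trimmer's length dial round to its middle setting with a fingertip

TASK

The beard trimmer lies face up in its charging cradle on the glass shelf. With a fingertip against its knurled length dial, turn the dial clockwise (seen from above) until it clicks home at the middle setting, the pointer on the dial standing at the long tick and pointing straight at the blades. Do not take the dial between the fingers or lift the trimmer out of its cradle, and leave the other things on the shelf where they are.

Things in the scene. Friction and masses are not known exactly. Their poses are not given: they have to be found in the camera images.
- trimmer: Loose battery beard trimmer, 0.24 kg, face up in its cradle with under 1 mm of play. Origin: centre of the handle's underside, on the cradle floor; x towards the blades, y to its left, z up. Black handle 38 mm wide, 30 mm thick, x = -85 to 55 mm, flat top at z = 30 mm; neck and 40 mm wide steel blades out to x = 88 mm, below z = 29 mm. A switch nub 9 mm tall stands on the top at x = -36 mm.
- dial_top (a point): Centre of the length dial's top face, on its upright axis: x = 26, y = 0, z = 42 mm of the trimmer; the trimmer's axes, does not turn with the dial. The dial is a black disc, radius 20 mm (20.7 mm over the knurled rim), rim 12 mm high, standing on a bezel. A raised white pointer bar 17 mm long on its top runs from the centre to the rim. The rim grips a fingertip well (friction about 1).
- bezel (a point): Point on the bezel's top at its front edge, at the outer end of the long tick (x = 53, z = 30 mm of the trimmer). The bezel is a flat grey disc of radius 27 mm round the dial, 7 mm thick, top flush with the handle's top and 12 mm below the dial's; it overhangs the handle by 8 mm on either side. Its raised white ticks (below 1 mm) mark the seven click positions, the long one the middle.
- dial (a joint): Dial angle, rad: 0 with the pointer straight at the blades, growing clockwise from above. Seven clicks pi/6 apart (10.5 mm at the rim), -pi/2 to pi/2. It starts one or two clicks before 0: value negative, pointer left of the blades (trimmer +y). A spring detent draws it to the nearest click from anywhere between; the next takes 0.03 N m: bear on rim or top with 4 to 6 N and wipe.
- cradle: White charging cradle, fixed to the shelf, 172 x 66 mm, axes as the trimmer's; origin on the shelf, below the trimmer's origin. Floor 8 mm above the shelf; walls along both sides of the handle (out to 26 mm from the middle line) and across the tail, tops 28 mm above the shelf, so 10 mm below the bezel's top and 22 mm below the dial's.
- cradle_seat (a point): Point on the cradle floor where the trimmer's origin rests, 8 mm above the shelf.
- bottle: Loose upright aluminium aftershave bottle with a twist cap, 48 mm across, 132 mm tall; origin at the centre of its underside. A bystander.
- bowl: Loose ceramic shaving bowl, 110 mm across, 52 mm tall; origin at the centre of its underside. A bystander.
- soapdish: Loose stainless steel soap dish with a piece of soap, 115 x 80 mm, 26 mm tall; origin at the centre of its underside. A bystander.
- comb: Loose black plastic comb lying flat, 170 mm long (its x), 31 mm wide, 5 mm thick; origin at its middle, on the shelf. A bystander.
There are look-alikes about, which are no part of the job. Several things look just like the cradle: the one meant starts farthest to the robot's right.

How it is judged:
By the outcome, as a careful person would: the job done as asked, in the order asked, and still so for the second after the job is handed in, with the robot touching nothing.
It also fails if it takes over 51 s, if anything falls off the work surface, if the arm or the gripper's body presses on something with over 40 N, if the wrist force passes 120 N, or if a joint passes its speed limit or range.

ROBOT

A 6-joint arm with a two-finger parallel gripper is mounted at the origin on the work surface. World frame = base frame: x ahead of the robot, y to its left, z up, the work surface at z = 0. Lengths are in m, angles in rad, forces in N, time in s.
With the tool pointing down it reaches from about 0.35 to 0.85 m from the base axis. Payload 8.1 kg.
Tool frame: the origin (TCP) lies midway between the tips of the shut fingers; the grasp point (between the pads) lies 19 mm behind it (robot.tcp_to_grasp is the distance from the TCP to the grasp point, in m); z points along the fingers, y is the direction in which the jaws open and shut (so a half turn about z gives the same grasp; the last joint's range is limited). The gripper opens to 93 mm and grips with 3 to 60 N. Pads are 15 mm wide; open, the fingers measure 128 mm over their backs; the gripper's body (75 mm by 188 mm) begins 65 mm behind the grasp point.
Start: joints at [1.233, 0.13, 1.488, -0, 1.523, -0.085], TCP at [0.15, 0.581, 0.219] pointing down, gripper open.
Joint ranges: [-2.96, 2.96], [-0.89, 2.26], [0.02, 2.5], [-1.34, 4.48], [0, 2.73], [-2.66, 2.66]. Speed limits (rad/s): [2.39, 2.39, 2.79, 3.14, 3.14, 3.14].

INTERFACE

Orientations are given as a rotation vector (axis times angle).
In Python, from plant import robot gives the robot as it stands.
- The arm moves only by the tool send_rows, never from a script. Its argument "series" is a list of rows, each an object of numbers: "wx", "wy", "wz": the turn, a rotation vector about the world's x, y, z in rad; "dx", "dy", "dz": the shift along the world's x, y, z in cm; "fingers": the closure in counts, from 0 (fully open) to 255 (shut). In form: [{"wx": .., "wy": .., "wz": .., "dx": .., "dy": .., "dz": .., "fingers": ..}, ...]. A call has 1 to 20 rows; each row shifts and turns the pose as measured when the row begins; what a row does not reach is not made up. A row lasts 1/12 s, in which the tool goes at most 41.7 mm and 7.16 degrees, less where a joint would pass 70% of its speed; a pose out of reach is approached as far as the arm can. A call is refused whole if a number of a shift passes 4.17 or a number of a turn 0.125, either way. A call with a gripper value outside its range is refused whole. The fingers move at their own pace and stop on an object; "newtons" is the grip in N (left out, the last holds). Time passes only in rows, so rows that do not move let the fingers close. It gives the time, the measured TCP pose, the force and the opening at its end, in the units of the state.
- robot.read_state(): the state, without advancing time (a new reading comes with each control period).
- robot.read_camera(name): name is "side" or "top" or "wrist"; returns the picture (384x512x3 uint8, red, green, blue); there is no depth.
- robot.camera_info(name): a dict with "intrinsics" (3x3 intrinsics, pixels), "extrinsics" (4x4, takes a point from world to camera coordinates); the wrist camera has in their place "tool_from_camera" (4x4, takes a point from camera to tool coordinates, whose origin is the TCP and whose axes are the flange's). Camera axes: x right, y up, looking along -z (the intrinsics and any distortion apply to the point x, -y, -z); pixel columns grow to the right and rows downward; lengths in m; the calibration is good to about 2 mm. A picture is of the moment at which its call begins: read the wrist's pose just before it. camera_info takes no time and is no camera call.
- robot.close_job(): hands the job in, once; it reports no verdict.
The state is a dict: "t": time; "q": joint angles; "dq": joint speeds; "joint_torque": joint torques, N m; "tool_pos": TCP position; "orientation": TCP orientation; "force": force on the tool from outside, world axes, zero at the start; "wrist_torque": the same for the moment, N m; "opening": finger opening in m.
Only numpy, scipy, OpenCV 4.12 (cv2) and the standard library are available. Lean on these libraries where they do the work, as an engineer would, in place of code of your own. Each camera call takes 0.05 s, during which the arm holds its last target.

## Working session

There is one attempt and no reset: what is moved stays moved. The work goes in short steps, Python scripts to look and compute and a tool call to move; the robot and the scene stay as the last step left them, time stands still between calls to the robot, and variables do not carry over. Pictures are saved under pics/ and viewed, and the job is handed in when it is done.

Besides the shell and the picture viewer there is one more tool, called after "Emit:" by a JSON object that holds its "method" and its "body", one argument or row to a line. send_rows: Moves the arm, as the interface text tells. Its arguments: {"type":"object","properties":{"series":{"type":"array","items":{"type":"object","properties":{"wx":{"type":"number"},"wy":{"type":"number"},"wz":{"type":"number"},"dx":{"type":"number"},"dy":{"type":"number"},"dz":{"type":"number"},"fingers":{"type":"number"}}}},"newtons":{"type":"number"}},"required":["series"]}

```bash
mkdir -p pics; ls
python3 - <<'E'
from plant import robot
import cv2
s=robot.read_state();print(s)
for n in("top","side","wrist"):
    im=robot.read_camera(n);cv2.imwrite(f"pics/{n}0.png",im[:,:,::-1]);print(n,robot.camera_info(n))
E
```

```text
pics
{'t': 0.0, 'q': array([ 1.23261913e+00,  1.31183410e-01,  1.48927796e+00,  1.31815643e-05,
        1.52301641e+00, -8.53986357e-02]), 'dq': array([-7.06164603e-04,  1.12107438e-03, -1.67004880e-03,  1.44181867e-03,
        4.15012848e-04,  1.74443975e-05]), 'joint_torque': array([-8.71763461e-07, -5.59813285e+01, -4.91774011e+01,  7.68032460e-02,
        3.52763711e-02, -1.29236601e-04]), 'tool_pos': array([0.14983675, 0.58039071, 0.2175749 ]), 'orientation': array([-3.95956599e-01, -3.11612642e+00,  2.89026493e-03]), 'force': array([0.35753183, 0.28615603, 0.23782589]), 'wrist_torque': array([-0.06207972, -0.03210501,  0.02471844]), 'opening': 0.0927827394778113}
top {'intrinsics': array([[437.56251437,   0.        , 259.32909568],
       [  0.        , 437.56251437, 189.25737296],
       [  0.        ,   0.        ,   1.        ]]), 'extrinsics': array([[-0.02217447, -0.99974781,  0.00355205,  0.05260627],
       [ 0.99178007, -0.02154962,  0.12612655, -0.43318716],
       [-0.12601819,  0.00631964,  0.9920078 , -1.38248652],
       [ 0.        ,  0.        ,  0.        ,  1. 
[... 380 characters left out ...]
1.85499469e-01, -8.41558843e-01,  5.07315150e-01,
        -1.22966658e+00],
       [ 0.00000000e+00,  0.00000000e+00,  0.00000000e+00,
         1.00000000e+00]])}
wrist {'intrinsics': array([[298.0951818 ,   0.        , 259.24728209],
       [  0.        , 298.0951818 , 189.97812553],
       [  0.        ,   0.        ,   1.        ]]), 'tool_from_camera': array([[-1.28802556e-03,  9.71108443e-01,  2.38635147e-01,
         6.68287563e-02],
       [ 9.99998382e-01,  1.55057777e-03, -9.12504677e-04,
        -5.80792213e-04],
       [-1.25616335e-03,  2.38633586e-01, -9.71108868e-01,
        -1.67536955e-01],
       [ 0.00000000e+00,  0.00000000e+00,  0.00000000e+00,
         1.00000000e+00]])}
```

View pics/top0.png

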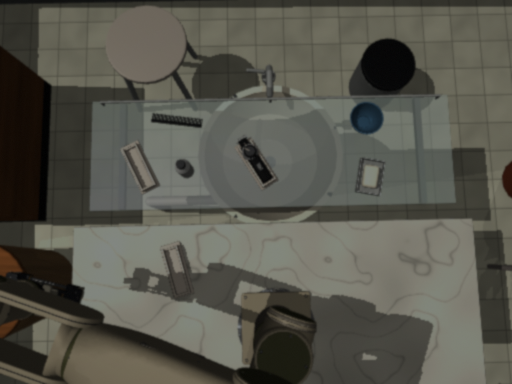

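View pics/side0.png

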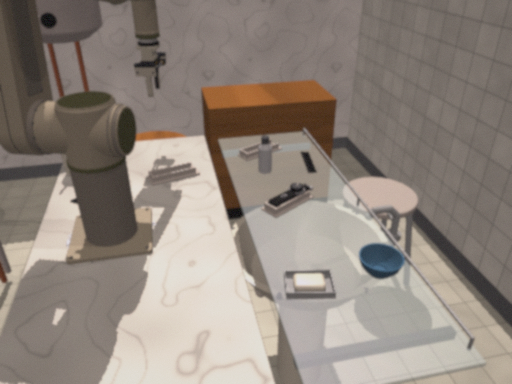

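View pics/wrist0.png

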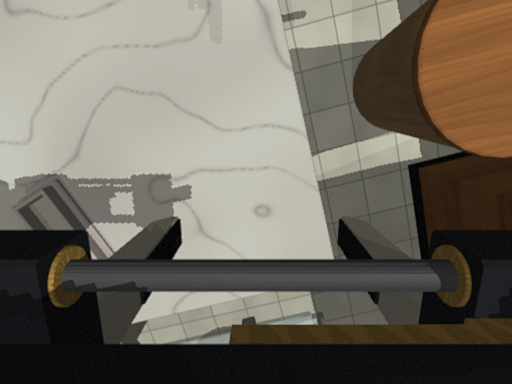

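Run:
```python
import cv2
a=cv2.imread("pics/top0.png")[125:200,210:310];cv2.imwrite("pics/t0z.png",cv2.resize(a,None,fx=8,fy=8,interpolation=2))
a=cv2.imread("pics/side0.png")[170:225,250:330];cv2.imwrite("pics/s0z.png",cv2.resize(a,None,fx=10,fy=10,interpolation=2))
```

```text
(no output)
```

View pics/t0z.png

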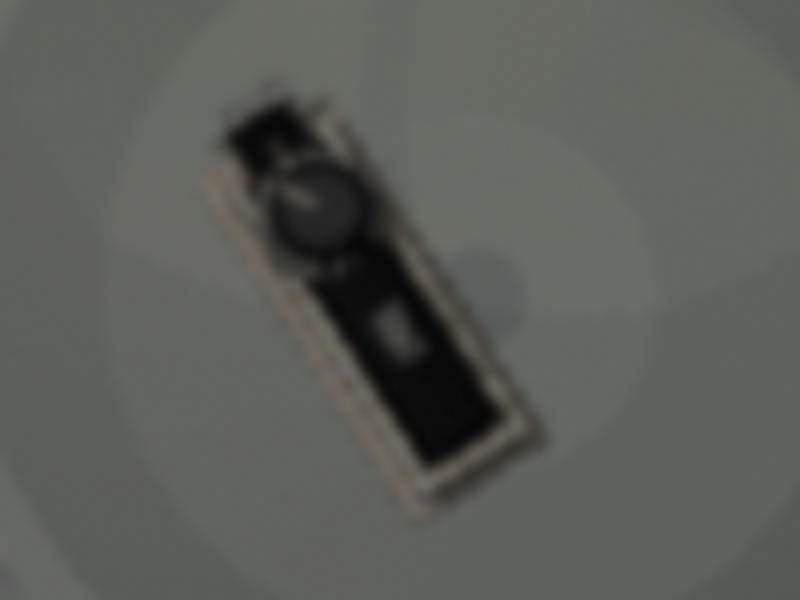

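View pics/s0z.png

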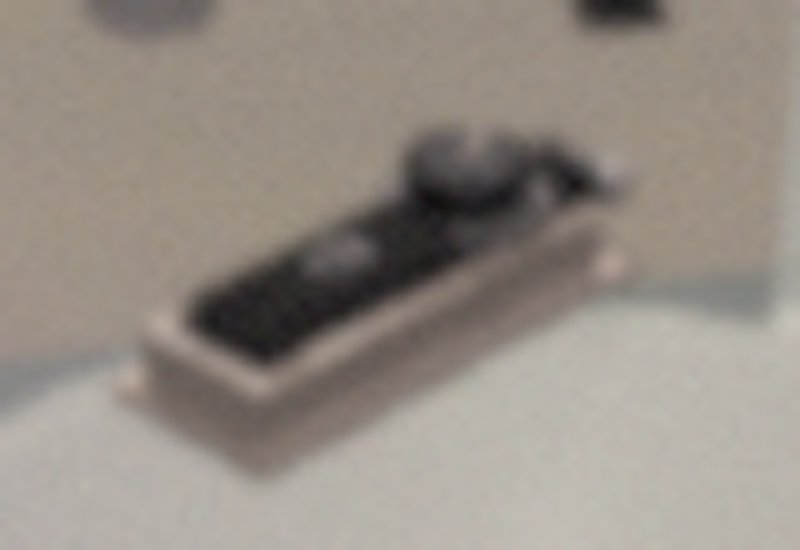

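```bash
cat > h.py <<'E'
import numpy as np,cv2
from plant import robot
from scipy.spatial.transform import Rotation as R
def cam(n,s=None):
    i=robot.camera_info(n);K=np.array(i['intrinsics'])
    if n=='wrist':
        T=np.eye(4);T[:3,:3]=R.from_rotvec(s['orientation']).as_matrix();T[:3,3]=s['tool_pos']
        E=np.linalg.inv(T@np.array(i['tool_from_camera']))
    else:E=np.array(i['extrinsics'])
    return K,E
def ray(c,p):
    K,E=c;d=np.array([(p[0]-K[0,2])/K[0,0],-(p[1]-K[1,2])/K[1,1],-1]);Rm=E[:3,:3]
    d=Rm.T@d;return -Rm.T@E[:3,3],d/np.linalg.norm(d)
def onz(c,p,z):
    o,d=ray(c,p);return o+d*(z-o[2])/d[2]
def tri(*cp):
    A=0;b=0
    for c,p in cp:
        o,d=ray(c,p);M=np.eye(3)-np.outer(d,d);A=A+M;b=b+M@o
    return np.linalg.solve(A,b)
def proj(c,X):
    K,E=c;x=E[:3,:3]@np.asarray(X)+E[:3,3];u=K@np.array([x[0],-x[1],-x[2]]);return u[:2]/u[2]
E
python3 - <<'E'
from h import *
t,s=cam('top'),cam('side')
u=lambda p,f,ox,oy:((p[0]+.5)/f-.5+ox,(p[1]+.5)/f-.5+oy)
T=lambda *p:u(p,8,210,125)
S=lambda *p:u(p,10,250,170)
for a,b in [((320,207),(468,160)),((428,485),(262,385)),((530,422),(160,325)),((400,333),(340,250))]:
    X=tri((t,T(*a)),(s,S(*b)));print(X,proj(t,X)-T(*a),proj(s,X)-S(*b))
z=.05
c=onz(t,T(320,207),z);print(c)
for p in[(428,485),(530,422),(210,175),(330,110)]:print(onz(t,T(*p),.028))
E
```

```text
[0.55787111 0.07170197 0.0494357 ] [ 0.01548551 -0.09046877] [-0.0925007   0.01781669]
[0.46560298 0.02768286 0.00400196] [ 0.7183292  -4.60722454] [-4.96884151  0.68100811]
[ 0.45415525 -0.00789238  0.05416861] [-0.50346093  4.29334561] [ 4.6094352  -0.81794669]
[0.50776619 0.04065347 0.04131373] [ 0.03138026 -0.20268595] [-0.21247698  0.03704198]
[0.55745301 0.07174925 0.05      ]
[0.44711653 0.03076106 0.028     ]
[ 0.47190388 -0.01103739  0.028     ]
[0.5765173  0.11662447 0.028     ]
[0.60257576 0.0671983  0.028     ]
```

Emit:
{"method": "send_rows", "body": {
  "series": [
    {"dx": 1.5,"dy": -1.9,"fingers": 255},
    {"dx": 2.26,"dy": -2.83,"fingers": 255},
    {"dx": 2.26,"dy": -2.83,"fingers": 255},
    {"dx": 2.26,"dy": -2.83,"fingers": 255},
    {"dx": 2.26,"dy": -2.83,"fingers": 255},
    {"dx": 2.26,"dy": -2.83,"fingers": 255},
    {"dx": 2.26,"dy": -2.83,"fingers": 255},
    {"dx": 2.26,"dy": -2.83,"fingers": 255},
    {"dx": 2.26,"dy": -2.83,"fingers": 255},
    {"dx": 2.26,"dy": -2.83,"fingers": 255},
    {"dx": 2.26,"dy": -2.83,"fingers": 255},
    {"dx": 2.26,"dy": -2.83,"fingers": 255},
    {"dx": 2.26,"dy": -2.83,"fingers": 255},
    {"dx": 2.26,"dy": -2.83,"fingers": 255},
    {"dx": 2.26,"dy": -2.83,"fingers": 255},
    {"dx": 2.26,"dy": -2.83,"fingers": 255},
    {"dx": 1.5,"dy": -1.9,"fingers": 255},
    {"fingers": 255}
  ],
  "newtons": 20
}}

```text
schema error: expected keys wx, wy, wz, dx, dy, dz, fingers
```

Emit:
{"method": "send_rows", "body": {
  "series": [
    {"dx": 1.5,"dy": -1.9,"dz": 0,"wx": 0,"wy": 0,"wz": 0,"fingers": 255},
    {"dx": 2.26,"dy": -2.83,"dz": 0,"wx": 0,"wy": 0,"wz": 0,"fingers": 255},
    {"dx": 2.26,"dy": -2.83,"dz": 0,"wx": 0,"wy": 0,"wz": 0,"fingers": 255},
    {"dx": 2.26,"dy": -2.83,"dz": 0,"wx": 0,"wy": 0,"wz": 0,"fingers": 255},
    {"dx": 2.26,"dy": -2.83,"dz": 0,"wx": 0,"wy": 0,"wz": 0,"fingers": 255},
    {"dx": 2.26,"dy": -2.83,"dz": 0,"wx": 0,"wy": 0,"wz": 0,"fingers": 255},
    {"dx": 2.26,"dy": -2.83,"dz": 0,"wx": 0,"wy": 0,"wz": 0,"fingers": 255},
    {"dx": 2.26,"dy": -2.83,"dz": 0,"wx": 0,"wy": 0,"wz": 0,"fingers": 255},
    {"dx": 2.26,"dy": -2.83,"dz": 0,"wx": 0,"wy": 0,"wz": 0,"fingers": 255},
    {"dx": 2.26,"dy": -2.83,"dz": 0,"wx": 0,"wy": 0,"wz": 0,"fingers": 255},
    {"dx": 2.26,"dy": -2.83,"dz": 0,"wx": 0,"wy": 0,"wz": 0,"fingers": 255},
    {"dx": 2.26,"dy": -2.83,"dz": 0,"wx": 0,"wy": 0,"wz": 0,"fingers": 255},
    {"dx": 2.26,"dy": -2.83,"dz": 0,"wx": 0,"wy": 0,"wz": 0,"fingers": 255},
    {"dx": 2.26,"dy": -2.83,"dz": 0,"wx": 0,"wy": 0,"wz": 0,"fingers": 255},
    {"dx": 2.26,"dy": -2.83,"dz": 0,"wx": 0,"wy": 0,"wz": 0,"fingers": 255},
    {"dx": 2.26,"dy": -2.83,"dz": 0,"wx": 0,"wy": 0,"wz": 0,"fingers": 255},
    {"dx": 1.5,"dy": -1.9,"dz": 0,"wx": 0,"wy": 0,"wz": 0,"fingers": 255},
    {"dx": 0,"dy": 0,"dz": 0,"wx": 0,"wy": 0,"wz": 0,"fingers": 255}
  ],
  "newtons": 20
}}

```text
t: 1.65
tool_pos: [0.5259, 0.0911, 0.212]
orientation: [-0.385, -3.114, 0.01]
force: [-0.4, -0.6, -0.4]
opening: 0.0003
```

Emit:
{"method": "send_rows", "body": {
  "series": [
    {"dx": 1.5,"dy": -1.0,"dz": -1.5,"wx": 0,"wy": 0,"wz": 0,"fingers": 255},
    {"dx": 1.5,"dy": -1.0,"dz": -2,"wx": 0,"wy": 0,"wz": 0,"fingers": 255},
    {"dx": 0.3,"dy": 0,"dz": -1.5,"wx": 0,"wy": 0,"wz": 0,"fingers": 255},
    {"dx": 0,"dy": 0,"dz": 0,"wx": 0,"wy": 0,"wz": 0,"fingers": 255},
    {"dx": 0,"dy": 0,"dz": 0,"wx": 0,"wy": 0,"wz": 0,"fingers": 255}
  ]
}}

```text
t: 2.07
tool_pos: [0.5599, 0.0695, 0.1604]
orientation: [-0.391, -3.112, 0.009]
force: [-0.2, 0.3, 1.4]
opening: 0.0004
```

Run:
```python
from h import *
s=robot.read_state();im=robot.read_camera('wrist');cv2.imwrite('pics/w1.png',im[:,:,::-1])
print(s['tool_pos'],s['orientation'],s['force'],s['t'],np.abs(s['dq']).max())
import pickle;pickle.dump(s,open('s1.pkl','wb'))
a=im[:,:,::-1][90:290,130:390];cv2.imwrite('pics/w1z.png',cv2.resize(a,None,fx=3,fy=3,interpolation=2))
```

```text
[0.55987732 0.06949987 0.16035819] [-0.39140859 -3.1124485   0.00857835] [-0.23401843  0.28213979  1.38985372] 2.0667 0.02548402672780279
```

View pics/w1.png

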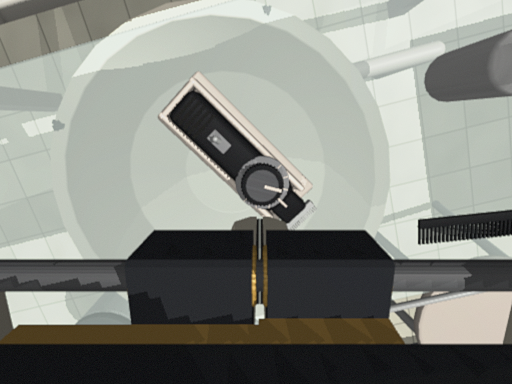

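View pics/w1z.png

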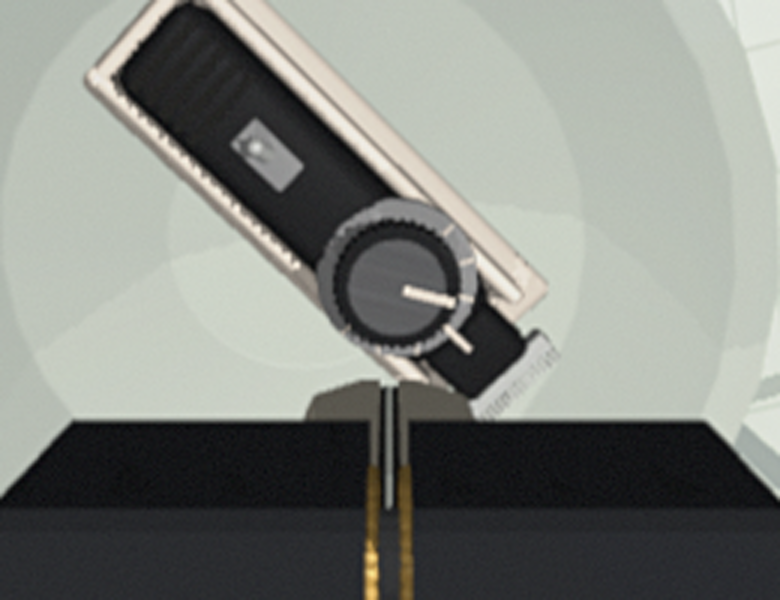

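Run:
```python
from h import *
import pickle;s=pickle.load(open('s1.pkl','rb'));w=cam('wrist',s)
W=lambda x,y:((x+.5)/3-.5+130,(y+.5)/3-.5+90)
im=cv2.imread('pics/w1.png');g=im.astype(int).mean(2)
# grey dial face blob
m=((g>60)&(g<125)).astype(np.uint8);n,l,st,c=cv2.connectedComponentsWithStats(m,connectivity=4)
i=l[187,258];print(st[i],c[i])
cs,_=cv2.findContours((l==i).astype(np.uint8),0,1);h=cv2.convexHull(cs[0]);e=cv2.fitEllipse(h);print(e)
print('centre ell',onz(w,e[0],.05),'manual',onz(w,W(395,288),.05))
for nme,p,z in[('long tick in',(448,325),.038),('long tick out',(469,351),.038),('ptr in',(404,290),.051),('ptr out',(454,303),.051),('nub',(268,156),.045)]:print(nme,onz(w,W(*p),z))
t=np.array(onz(w,W(469,351),.038))-onz(w,e[0],.05);print('yaw',np.degrees(np.arctan2(t[1],t[0])))
n=onz(w,e[0],.05)-onz(w,W(268,156),.045);print('yaw2',np.degrees(np.arctan2(n[1],n[0])),np.linalg.norm(n[:2]))
M=R.from_rotvec(s['orientation']).as_matrix();print(M)
```

```text
[246 170  33  32 787] [261.25158831 185.28462516]
((262.03570556640625, 185.49302673339844), (32.19809341430664, 33.20254898071289), 96.53067016601562)
centre ell [0.55700706 0.07197667 0.05      ] manual [0.55700557 0.07128378 0.05      ]
long tick in [0.57639865 0.08473145 0.038     ]
long tick out [0.58701099 0.08948208 0.038     ]
ptr in [0.55812611 0.07394811 0.051     ]
ptr out [0.56619942 0.08835293 0.051     ]
nub [0.50710635 0.04291677 0.045     ]
yaw 30.260875978697946
yaw2 30.21457525464376 0.057745632469007414
[[-0.96885308  0.24758028 -0.00526429]
 [ 0.24760553  0.96884879 -0.0048502 ]
 [ 0.00389948 -0.00600259 -0.99997438]]
```

Emit:
{"method": "send_rows", "body": {
  "series": [
    {"dx": -0.42,"dy": -1.0,"dz": -1.0,"wx": 0,"wy": 0,"wz": 0,"fingers": 255},
    {"dx": -0.42,"dy": -0.9,"dz": -2.5,"wx": 0,"wy": 0,"wz": 0,"fingers": 255},
    {"dx": 0,"dy": 0,"dz": -2.5,"wx": 0,"wy": 0,"wz": 0,"fingers": 255},
    {"dx": 0,"dy": 0,"dz": -2,"wx": 0,"wy": 0,"wz": 0,"fingers": 255},
    {"dx": 0,"dy": 0,"dz": -0.7,"wx": 0,"wy": 0,"wz": 0,"fingers": 255},
    {"dx": 0,"dy": 0,"dz": 0,"wx": 0,"wy": 0,"wz": 0,"fingers": 255},
    {"dx": 0,"dy": 0,"dz": 0,"wx": 0,"wy": 0,"wz": 0,"fingers": 255}
  ]
}}

```text
t: 2.7
tool_pos: [0.5528, 0.0549, 0.0807]
orientation: [0.381, 3.112, -0.004]
force: [1.2, -0.6, 0.4]
opening: 0.0007
```

Emit:
{"method": "send_rows", "body": {
  "series": [
    {"dx": -0.13,"dy": -0.45,"dz": -1.0,"wx": 0,"wy": 0,"wz": 0,"fingers": 255},
    {"dx": 0,"dy": 0,"dz": -0.9,"wx": 0,"wy": 0,"wz": 0,"fingers": 255},
    {"dx": 0,"dy": 0,"dz": -0.4,"wx": 0,"wy": 0,"wz": 0,"fingers": 255},
    {"dx": 0,"dy": 0,"dz": 0,"wx": 0,"wy": 0,"wz": 0,"fingers": 255},
    {"dx": 0,"dy": 0,"dz": 0,"wx": 0,"wy": 0,"wz": 0,"fingers": 255}
  ]
}}

```text
t: 3.12
tool_pos: [0.5548, 0.0508, 0.0611]
orientation: [0.379, 3.104, -0.003]
force: [0.6, 0.8, 0.3]
opening: 0.0004
```

Run:
```python
from h import *
s=robot.read_state();im=robot.read_camera('wrist')[:,:,::-1];cv2.imwrite('pics/w2.png',im)
print(s['tool_pos'],s['force'],s['wrist_torque'],s['t'])
```

```text
[0.55477366 0.05079978 0.0610739 ] [0.56898001 0.81851886 0.28637636] [-0.06152758 -0.01033909 -0.04857387] 3.1167
```

View pics/w2.png

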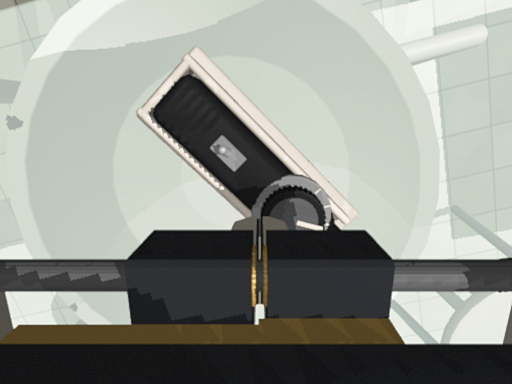

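Emit:
{"method": "send_rows", "body": {
  "series": [
    {"dx": -0.35,"dy": 0,"dz": -0.4,"wx": 0,"wy": 0,"wz": 0,"fingers": 255},
    {"dx": 0,"dy": 0,"dz": -0.2,"wx": 0,"wy": 0,"wz": 0,"fingers": 255},
    {"dx": 0,"dy": 0,"dz": -0.2,"wx": 0,"wy": 0,"wz": 0,"fingers": 255},
    {"dx": 0,"dy": 0,"dz": -0.1,"wx": 0,"wy": 0,"wz": 0,"fingers": 255},
    {"dx": 0,"dy": 0,"dz": -0.1,"wx": 0,"wy": 0,"wz": 0,"fingers": 255}
  ]
}}

```text
t: 3.58
tool_pos: [0.5516, 0.0508, 0.0512]
orientation: [0.379, 3.103, -0.003]
force: [0.0, 0.7, -0.5]
opening: 0.0005
```

Emit:
{"method": "send_rows", "body": {
  "series": [
    {"dx": 0,"dy": 0,"dz": -0.1,"wx": 0,"wy": 0,"wz": 0,"fingers": 255},
    {"dx": 0,"dy": 0,"dz": -0.1,"wx": 0,"wy": 0,"wz": 0,"fingers": 255}
  ]
}}

```text
t: 3.75
tool_pos: [0.5522, 0.0506, 0.05]
orientation: [0.378, 3.102, -0.003]
force: [-4.1, -2.1, 12.6]
opening: 0.0004
```

Emit:
{"method": "send_rows", "body": {
  "series": [
    {"dx": 0,"dy": 0,"dz": 0.02,"wx": 0,"wy": 0,"wz": 0,"fingers": 255}
  ]
}}

```text
t: 3.83
tool_pos: [0.5525, 0.0506, 0.0506]
orientation: [0.378, 3.101, -0.003]
force: [-0.0, 1.3, -0.4]
opening: 0.0003
```

Emit:
{"method": "send_rows", "body": {
  "series": [
    {"dx": 0,"dy": 0,"dz": -0.08,"wx": 0,"wy": 0,"wz": 0,"fingers": 255},
    {"dx": -0.2,"dy": 0.04,"dz": -0.06,"wx": 0,"wy": 0,"wz": -0.08,"fingers": 255},
    {"dx": -0.19,"dy": 0.06,"dz": -0.06,"wx": 0,"wy": 0,"wz": -0.08,"fingers": 255},
    {"dx": -0.18,"dy": 0.07,"dz": -0.06,"wx": 0,"wy": 0,"wz": -0.08,"fingers": 255}
  ]
}}

```text
t: 4.17
tool_pos: [0.5498, 0.0515, 0.0503]
orientation: [0.755, 3.025, -0.006]
force: [1.1, -1.6, 3.3]
opening: 0.0007
```

Run:
```python
from h import *
s=robot.read_state();im=robot.read_camera('wrist')[:,:,::-1]
print(s['tool_pos'],s['force'],s['wrist_torque'],s['t'])
a=im[140:260,180:380];cv2.imwrite('pics/w3z.png',cv2.resize(a,None,fx=4,fy=4,interpolation=2))
```

```text
[0.54982877 0.05153816 0.05030072] [ 1.07985738 -1.61295497  3.26109261] [-0.31377328 -0.15085287 -0.05535399] 4.1667
```

View pics/w3z.png

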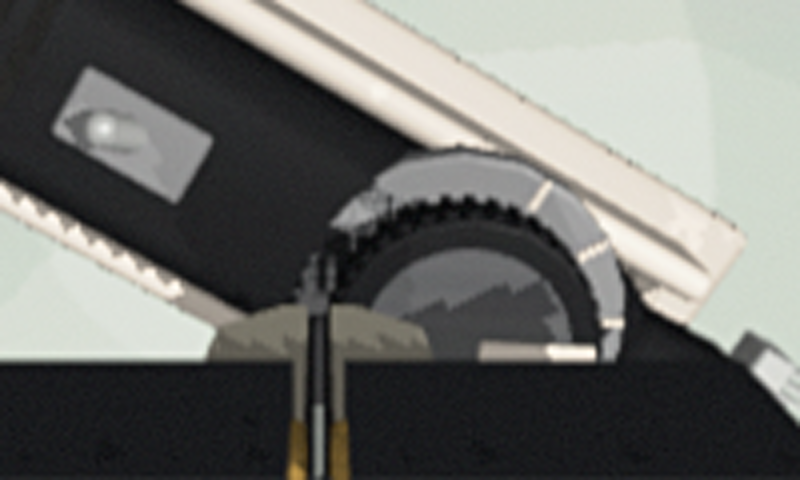

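Emit:
{"method": "send_rows", "body": {
  "series": [
    {"dx": -0.24,"dy": 0.09,"dz": -0.07,"wx": 0,"wy": 0,"wz": -0.06,"fingers": 255},
    {"dx": -0.23,"dy": 0.11,"dz": -0.07,"wx": 0,"wy": 0,"wz": -0.06,"fingers": 255},
    {"dx": -0.22,"dy": 0.13,"dz": -0.07,"wx": 0,"wy": 0,"wz": -0.06,"fingers": 255}
  ]
}}

```text
t: 4.47
tool_pos: [0.5453, 0.0544, 0.0502]
orientation: [1.033, 2.937, -0.008]
force: [0.0, -1.0, 4.4]
opening: 0.0009
```

Run:
```python
from h import *
s=robot.read_state();im=robot.read_camera('wrist')[:,:,::-1]
print(s['tool_pos'],s['force'],s['wrist_torque'],s['t'])
a=im[140:260,180:380];cv2.imwrite('pics/w4z.png',cv2.resize(a,None,fx=4,fy=4,interpolation=2))
```

```text
[0.5452952  0.0543749  0.05024077] [ 1.98853212e-04 -9.79109388e-01  4.40307790e+00] [-0.11398475 -0.00306617 -0.01082103] 4.4667
```

View pics/w4z.png

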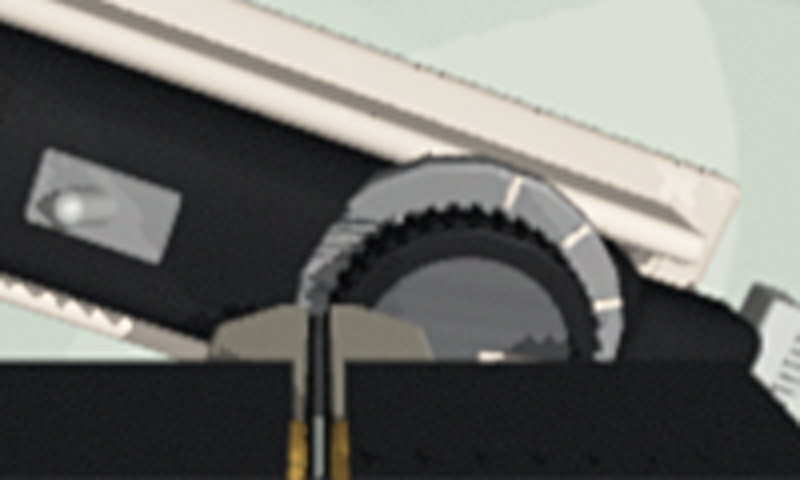

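Emit:
{"method": "send_rows", "body": {
  "series": [
    {"dx": -0.19,"dy": 0.14,"dz": -0.07,"wx": 0,"wy": 0,"wz": -0.06,"fingers": 255},
    {"dx": -0.17,"dy": 0.15,"dz": -0.07,"wx": 0,"wy": 0,"wz": -0.06,"fingers": 255}
  ]
}}

```text
t: 4.68
tool_pos: [0.5427, 0.0574, 0.0502]
orientation: [1.209, 2.867, -0.01]
force: [-0.8, -0.5, 5.9]
opening: 0.0007
```

Run:
```python
from h import *
s=robot.read_state();print(s['tool_pos'],s['force'],s['t'])
im=robot.read_camera('wrist')[:,:,::-1]
a=im[140:260,180:380];cv2.imwrite('pics/w5z.png',cv2.resize(a,None,fx=4,fy=4,interpolation=2))
```

```text
[0.54267558 0.05738368 0.0501859 ] [-0.77756582 -0.46769109  5.92872779] 4.6833
```

View pics/w5z.png

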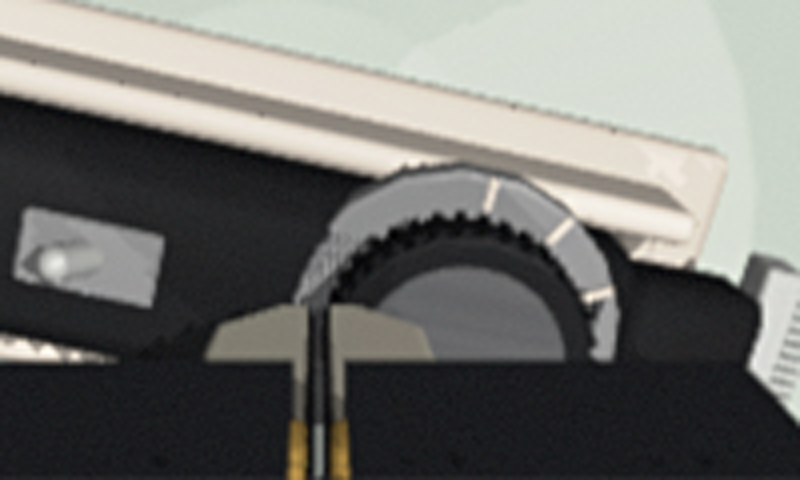

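Emit:
{"method": "send_rows", "body": {
  "series": [
    {"dx": 0,"dy": 0,"dz": 0.3,"wx": 0,"wy": 0,"wz": 0,"fingers": 255},
    {"dx": 0,"dy": 0,"dz": 1.5,"wx": 0,"wy": 0,"wz": 0,"fingers": 255},
    {"dx": 0.5,"dy": 0.5,"dz": 3,"wx": 0,"wy": 0,"wz": 0,"fingers": 255},
    {"dx": 0.5,"dy": 0.5,"dz": 3,"wx": 0,"wy": 0,"wz": 0,"fingers": 255},
    {"dx": 0.4,"dy": 0.4,"dz": 3,"wx": 0,"wy": 0,"wz": 0,"fingers": 255},
    {"dx": 0,"dy": 0,"dz": 1.5,"wx": 0,"wy": 0,"wz": 0,"fingers": 255},
    {"dx": 0,"dy": 0,"dz": 0,"wx": 0,"wy": 0,"wz": 0,"fingers": 255},
    {"dx": 0,"dy": 0,"dz": 0,"wx": 0,"wy": 0,"wz": 0,"fingers": 255}
  ]
}}

```text
t: 5.4
tool_pos: [0.5522, 0.0725, 0.1744]
orientation: [1.19, 2.885, -0.014]
force: [0.8, -0.8, 0.0]
opening: 0.0005
```

Run:
```python
from h import *
s=robot.read_state();print(s['tool_pos'],s['force'],s['t'])
import pickle;pickle.dump(s,open('s6.pkl','wb'))
im=robot.read_camera('wrist')[:,:,::-1];cv2.imwrite('pics/w6.png',im)
a=im[110:260,160:360];cv2.imwrite('pics/w6z.png',cv2.resize(a,None,fx=4,fy=4,interpolation=2))
cv2.imwrite('pics/top6.png',robot.read_camera('top')[:,:,::-1])
```

```text
[0.55222746 0.07254692 0.17443624] [ 0.78525038 -0.80961978  0.03533632] 5.4
```

View pics/w6z.png

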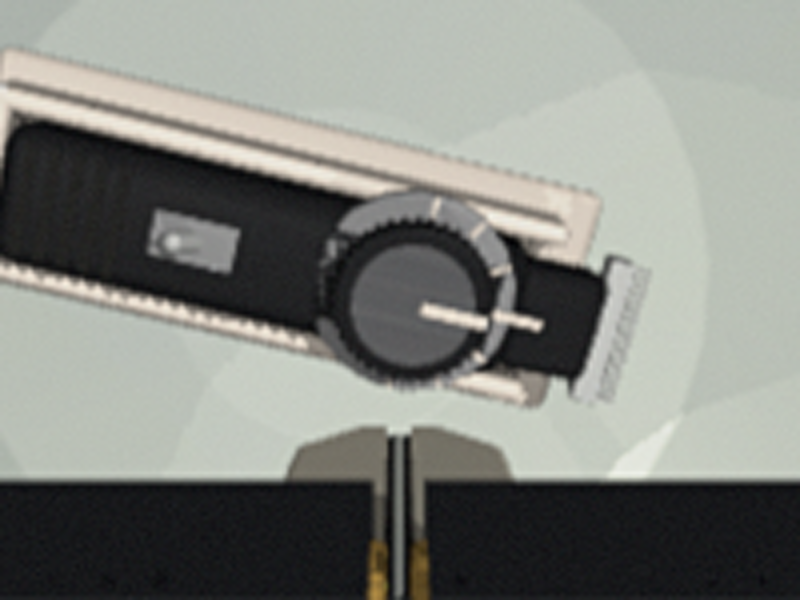

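View pics/w6.png

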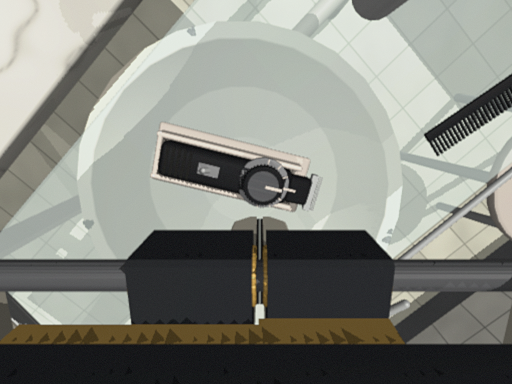

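Run:
```python
from h import *
import pickle;s=pickle.load(open('s6.pkl','rb'));w=cam('wrist',s)
W=lambda x,y:((x+.5)/4-.5+160,(y+.5)/4-.5+110)
f=lambda a,b,z,z2:(lambda d:np.degrees(np.arctan2(d[1],d[0])))(onz(w,W(*b),z2)-onz(w,W(*a),z))
print('ptr',f((422,310),(487,322),.051,.051),'tick',f((495,317),(543,325),.038,.038),'centre-tick',f((415,304),(543,325),.05,.038),'nub-tickend',f((193,240),(543,325),.047,.038))
print(onz(w,W(415,304),.05))
```

```text
ptr 34.28606580564737 tick 35.32374999339098 centre-tick 30.600034975117698 nub-tickend 29.751893317580826
[0.55700087 0.07235543 0.05      ]
```

View pics/top6.png

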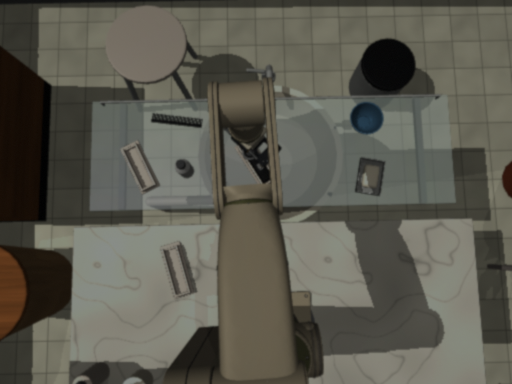

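```bash
python3 -c "
from plant import robot
print(robot.close_job())"
```

```text
the job is handed in; nothing more can be done
None
```

I turned the dial one click clockwise to the middle setting and handed the job in at about 5.5 s. With the fingers shut, I pressed a fingertip on the dial's top near its rim and wiped it round by about 33°. I then lifted clear and never took hold of the dial.

**Pointer:** in the last wrist picture it stands at the long tick and runs parallel to it, 34° against 35° in world yaw. Two other estimates of the trimmer's direction gave 30–31°. I put that 4° difference down to pixel error on short lines, since clicks are 30° apart.

**Force:** the readings were 3–6 N during the wipe. One reading at first contact was higher, about 12.6 N, and I backed off before wiping.

**Trimmer and other things:** the dial centre was within 0.5 mm of where it started, so the trimmer is still seated in its cradle. The bystanders looked unmoved in the top camera picture. The fingers were about 12 cm above the dial and touching nothing at hand-in.

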